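# Seat the relay, then lock and hold the bayonet test plug

## Robot

A 7-joint arm with a two-finger parallel gripper is mounted at the origin on the work surface. World frame = base frame: x ahead of the robot, y to its left, z up, the work surface at z = 0. Lengths are in mm, angles in rad, forces in N, time in s.
With the tool pointing down it reaches from about 400 to 875 mm from the base axis. Payload 4.4 kg.
Tool frame: the origin (TCP) lies at the very end of the fingers, on their centre line; the grasp point (between the pads) lies 19 mm behind it; z points along the fingers, y is the line along which they close (so a half turn about z gives the same grasp; the last joint's range is limited). The gripper opens to 85 mm and grips with 20 to 120 N. Pads are 22 mm wide; open, the fingers measure 114 mm over their backs; the gripper's body (76 mm by 85 mm) begins 54 mm behind the grasp point. The pads swing forward as they close: fully open they stand 13 mm farther back than shut.
Start: joints at [1.247, 0.628, 0.038, 1.517, -0.027, 0.996, -0.02], TCP at [165.747, -628.527, 231.313] pointing down, gripper open.
Joint ranges: [-3.06, 3.06], [-0.37, 2.12], [-1.25, 1.32], [0.18, 2.47], [-1.1, 4.24], [0.23, 1.98], [-2.94, 2.94]. Speed limits (rad/s): [2.57, 2.57, 3.14, 3.14, 3.14, 3.14, 3.14].

## Interface

Orientations are given as [roll, pitch, yaw] about the fixed x, y, z axes, in that order (R = Rz(yaw) Ry(pitch) Rx(roll)).
In Python, from cell import read_state, get_image, camera_params, finish_job gives the robot as it stands.
- The arm moves only by the tool arm_command, never from a script. Its argument "deltas" is a list of rows, each an object of numbers: "dx", "dy", "dz": the shift along the world's x, y, z in m; "yaw": the turn about the world's z in degrees; "jaw": the opening, from 0 (shut) to 1 (fully open). A call has 1 to 20 rows; each row is the pose to reach, as a shift and turn from the pose commanded when the call began; what a row does not reach only later rows make up. A row lasts 1/10 s, in which the tool goes at most 50 mm and 8.59 degrees, less where a joint would pass 70% of its speed; a pose out of reach is approached as far as the arm can. A call with a gripper value outside its range is refused whole. The fingers move at their own pace and stop on an object; the grip force is fixed at half the most. Time passes only in rows, so rows that repeat a pose let the fingers close. It gives the time, the measured TCP pose, the force, the opening and the grip force at its end, in the units of the state.
- read_state(): the state, without advancing time (a new reading comes with each control period).
- get_image(name): name is "side" or "top"; returns (picture, depth): 480x640x3 uint8, red, green, blue; 480x640 float32, mm along the optical axis (not along the pixel's ray), 0 where there is no reading.
- camera_params(name): a dict with "camera_matrix" (3x3 intrinsics, pixels), "k1" (the pictures are not rectified: a ray, as slopes to the right and down, at radius r is drawn at 1 + k1 r^2 times it, then the intrinsics apply), "extrinsics" (4x4, takes a point from camera to world coordinates). Camera axes: x right, y down, z forward; pixel columns grow to the right and rows downward; lengths in mm; the calibration is good to about 2 mm. A picture is of the moment at which its call begins. camera_params takes no time and is no camera call.
- finish_job(): hands the job in; it is judged then, once.
The state is a dict: "clock": time; "qpos": joint angles; "qd": joint speeds; "tau": joint torques, N m; "eef_pos": TCP position; "tool_rot": TCP orientation; "force": force on the tool from outside, world axes, zero at the start; "torque": the same for the moment, N m; "width": finger opening in mm; "gripper_force": force on a finger pad.
Only numpy, scipy, OpenCV 4.12 (cv2) and the standard library are available. Lean on these libraries where they do the work, as an engineer would, in place of code of your own. Each camera call takes 0.05 s, during which the arm holds its last target. There are 200 camera calls.

## Task

On the test fixture the relay stands proud of its bay: press it down fully home. Then take the bayonet plug from its parking block, put it in the fixture's round socket with its two pins in the two slots, push it down to the bottom against the spring and twist it clockwise (seen from above) about a quarter turn against the return spring, as far as it goes. Finish while still gripping it, held pushed down and fully twisted, and do not disturb the other things on the bench.

Things in the scene. Friction and masses are not known exactly. Their poses are not given: they have to be found in the camera images.
- fixture: Fixed grey enclosure 130 (x) x 240 (y) x 40 mm high; origin at its underside's centre. On top: a round upright aluminium bayonet socket (axis 60 mm to its -y side, rim 85 mm above the bench, 58 mm wide) and a relay in a black frame 14 mm high, 60 x 66 mm (centre 70 mm to its +y side).
- socket_mouth (a point): Centre of the socket's rim, at its top, 85 mm above the bench; axes as the fixture's. Hole 37 mm wide with two facing slots about 10 mm wide, 50 mm across, lying along this x axis; the lip is 6 mm thick. The pins go down the slots; under the lip the plug turns clockwise only. 1.5 mm off axis or 5 degrees out of line still enters.
- plunger (a joint): Sprung brass plunger on the socket's axis, pushed by the plug's nose: 0 = up (top 19 mm below the rim), 0.014 = bottom. 4 N to start, 12.5 N at the bottom. From 0.009 on the pins are clear below the lip and the plug can turn. At the bottom the plug's flange is still 3 mm above the rim, its origin 33 mm below the rim.
- ring (a joint): Sprung ring in the socket that the pins push round clockwise: 0 = at rest, 1.3 rad = stop. The pins meet it after about 0.13 rad of turning, so the plug turns about 1.4 rad from the slots to the stop. Return torque 0.05 N m at 0, 0.2 N m at the stop; it pushes the plug back round.
- relay (a joint): Relay's travel down into its bay: 0 = 10 mm proud, 0.010 = fully home. Stiff friction, about 7 N to move; it stays where left and does not spring back.
- relay_top (a point): Centre of the relay's flat top, a box 36 x 42 mm seen from above with a grey cap over a clear body. It is 90 mm above the bench when 10 mm proud, 80 mm when fully home.
- plug: Loose steel plug, 0.16 kg, upright in the parking block; origin at its nose's underside, z up. Nose radius 8 mm widening to 17 at z 10; barrel radius 17 up to z 36; two 6 mm thick pins at z 18 reach 22.5 mm from the axis along +x and -x; flange radius 24, z 36 to 41; flat black finger grip 44 (x) x 12 (y), z 41 to 71, in line with the pins. A half turn gives the same plug.
- park: Fixed black block 70 x 70 x 18 mm with a round recess 39 mm wide, 12 mm deep, in which the plug's nose stands (plug origin 6 mm above the bench); origin at the centre of its underside.
- meter: Bystander: hand multimeter lying flat, 150 x 76 x 40 mm; origin at its underside's centre. Leave alone.
- reel: Bystander: solder reel, 60 mm diameter, 40 mm high; origin at its underside's centre. Leave alone.
- pot: Bystander: small white lidded jar, 60 mm diameter, 60 mm high; origin at its underside's centre. Leave alone.
- driver: Bystander: screwdriver lying flat, 160 mm long; origin near its middle. Leave alone.
Mind the look-alikes: they are no part of the job. What is shaped like the plug but green or yellow is not meant.

How it is judged:
By the outcome, as a careful person would: the job done as asked, in the order asked, and still so for the second after the job is handed in, while the arm keeps its last pose, push and grip.
It also fails if it takes over 54 s, if anything falls off the work surface, if the arm or the gripper's body presses on something with over 40 N, if the wrist force passes 120 N, or if a joint passes its speed limit or range.

## Working session

There is one attempt and no reset: what is moved stays moved. The work goes in short steps, Python scripts to look and compute and a tool call to move; the robot and the scene stay as the last step left them, time stands still between calls to the robot, and variables do not carry over. Pictures are saved under pics/ and viewed, at most 10 in all, crops included, and the job is handed in when it is done.

Besides the shell and the picture viewer there is one more tool, called after "Emit:" as name(argument=value, ...), one argument or row to a line, values as JSON. arm_command: Moves the arm, as the interface text tells. Its arguments: {"type":"object","properties":{"deltas":{"type":"array"}},"required":["deltas"]}

```bash
mkdir -p pics
cat > h.py <<'E'
import numpy as np, cv2
from cell import *
def points(name, depth):
    p=camera_params(name);K=np.array(p["camera_matrix"]);k1=p["k1"];T=np.array(p["extrinsics"])
    v,u=np.mgrid[0:480,0:640]
    n=cv2.undistortPoints(np.stack([u,v],-1).reshape(-1,1,2).astype(float),K,np.array([k1,0,0,0,0.])).reshape(480,640,2)
    P=np.dstack([n[...,0]*depth,n[...,1]*depth,depth])
    return P@T[:3,:3].T+T[:3,3]
def ray(name,uv,z):
    p=camera_params(name);K=np.array(p["camera_matrix"]);T=np.array(p["extrinsics"])
    n=cv2.undistortPoints(np.array(uv,float).reshape(-1,1,2),K,np.array([p["k1"],0,0,0,0.])).reshape(-1,2)
    d=np.c_[n,np.ones(len(n))]@T[:3,:3].T; o=T[:3,3]
    return o+d*((z-o[2])/d[:,2])[:,None]
E
python3 - <<'E'
from h import *
for n in("top","side"):
    im,d=get_image(n); cv2.imwrite(f"pics/{n}0.png",im[...,::-1]); np.save(f"{n}0.npy",d); np.save(f"{n}0i.npy",im)
    print(n,camera_params(n))
s=read_state();print(s)
E
```

```text
top {'camera_matrix': array([[534.04445036,   0.        , 320.79406307],
       [  0.        , 534.04445036, 233.75420418],
       [  0.        ,   0.        ,   1.        ]]), 'k1': 0.021326955839780917, 'extrinsics': array([[ 1.99503005e-02, -9.91235117e-01,  1.30594518e-01,
         4.19667864e+02],
       [-9.99792865e-01, -1.92531738e-02,  6.59863937e-03,
         2.71555815e+01],
       [-4.02644411e-03, -1.30699112e-01, -9.91413904e-01,
         1.55971568e+03],
       [ 0.00000000e+00,  0.00000000e+00,  0.00000000e+00,
         1.00000000e+00]])}
side {'camera_matrix': array([[456.43576047,   0.        , 316.00217994],
       [  0.        , 456.43576047, 237.62943213],
       [  0.        ,   0.        ,   1.        ]]), 'k1': 0.028265215229954642, 'extrinsics': array([[-9.69665735e-01, -1.37102133e-01,  2.02364443e-01,
         3.34743928e+02],
       [-2.44264993e-01,  5.74354525e-01, -7.81313953e-01,
         1.05167618e+03],
       [-9.10912386e-03, -8.07043918e-01, -5.90421154e-01,
         8.59444463e+02],
       [ 0.00000000e+00,  0.00000000e+00,  0.00000000e+00,
         1.00000000e+00]])}
{'clock': 0.1, 'qpos': array([ 1.24723793,  0.6292704 ,  0.03844756,  1.51827629, -0.02699504,
        0.99629667, -0.02000816]), 'qd': array([-0.00084519, -0.0008829 ,  0.00057803, -0.00256142,  0.00071779,
        0.00078229, -0.00030286]), 'tau': array([ 3.65626845e-03, -5.64526320e+01,  1.23042572e+00, -1.93969041e+01,
        1.11508474e-02,  5.52975500e-03, -6.55735178e-06]), 'eef_pos': array([ 165.57594657, -627.97268148,  230.46758022]), 'tool_rot': array([-3.13986017e+00,  2.44267017e-05,  2.57750498e-01]), 'force': array([-0.69359173, -0.50376743,  0.11504644]), 'torque': array([ 0.01525631, -0.05811473, -0.06401766]), 'gripper_force': 0.0, 'width': 85.64062016659898}
```

View pics/top0.png

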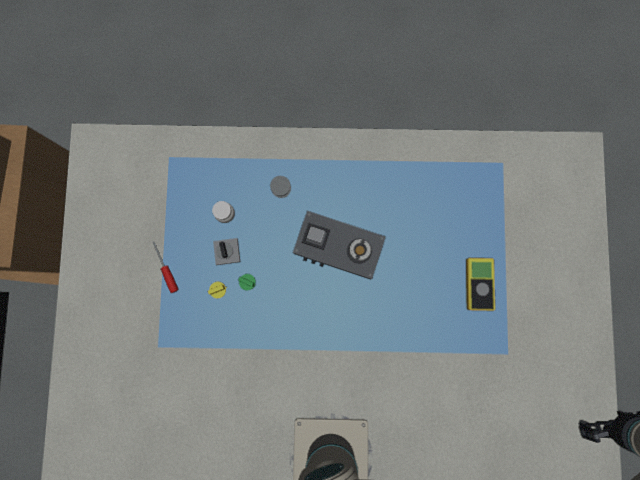

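View pics/side0.png

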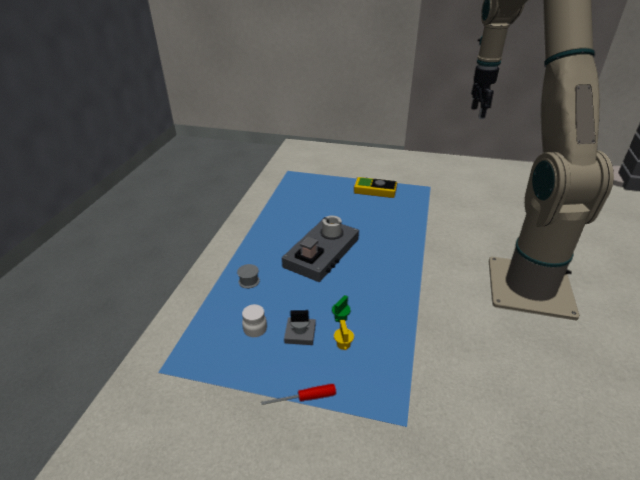

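Candidates for the plug: the black-gripped plug in its block at top (224,250) / side (300,320); the green look-alike at top (247,282) / side (341,308); the yellow one at top (218,290) / side (344,335). I choose the black one in the block. The fixture is at top (340,245), with the relay at (316,235) and the socket at (360,250). Next is one close crop to check, and measurements.

Run:
```python
from h import *
im=np.load("top0i.npy")
a=cv2.resize(im[205:275,290:390],(500,350),interpolation=cv2.INTER_CUBIC)
b=cv2.resize(im[225:275,200:250],(350,350),interpolation=cv2.INTER_CUBIC)
s=np.load("side0i.npy"); c=cv2.resize(s[205:285,275:365],(450,400)[:2],interpolation=cv2.INTER_CUBIC); c2=cv2.resize(s[295:355,275:355],(350,262),interpolation=cv2.INTER_CUBIC)
M=np.zeros((600,800,3),np.uint8)
M[:320,:450]=cv2.resize(a,(450,320)); M[:320,450:770]=cv2.resize(b,(320,320)); M[320:600,:320]=cv2.resize(c,(320,280)); M[320:582,400:750]=c2
cv2.imwrite("pics/crop.png",M[...,::-1])
for n in("top","side"):
    d=np.load(n+"0.npy"); P=points(n,d); im_=np.load(n+"0i.npy"); x,y,z=P[...,0],P[...,1],P[...,2]
    hsv=cv2.cvtColor(im_,cv2.COLOR_RGB2HSV)
    near=(x>350)&(x<700)
    def rep(l,m):
        m=m&near
        if m.sum()<4: print(n,l,"none");return
        q=P[m][:,:2].astype(np.float32); r=cv2.minAreaRect(q)
        print(n,l,m.sum(),"mean",P[m].mean(0).round(1),"rect",np.round(r[0],1),np.round(r[1],1),round(r[2],1))
    fx=(y>-140)&(y<180)
    rep("fix34-46",fx&(z>34)&(z<46)); rep("relay",fx&(z>84)&(z<100)&(y>0+20)); rep("rim",fx&(z>80)&(z<91)&(y<20))
    pk=(y>250)&(y<330)&(x>470)&(x<590)
    rep("park",pk&(z>13)&(z<23)); rep("grip",pk&(z>68)&(z<90));rep("flange",pk&(z>40)&(z<54)); rep("tallpot",(y>250)&(z>45)&(x>560))
```

```text
top fix34-46 2732 mean [588.6 -17.   40.1] rect [586.9 -12.8] [240.  139.9] 72.5
top relay 169 mean [612.5  52.9  88.3] rect [612.6  52.7] [41.8 35.7] 72.0
top rim 159 mean [573.8 -72.2  85. ] rect [573.5 -71.3] [56.6 53.2] 2.0
top park 168 mean [554.1 293.8  17.9] rect [560.5 302.6] [52.9 55.4] 7.4
top grip 94 mean [549.  299.3  75.1] rect [530.  288.6] [131.1  20.7] 31.1
top flange 144 mean [548.8 301.1  46.4] rect [530.4 289.9] [119.   78.6] 0.9
top tallpot 380 mean [644.2 318.3  59.8] rect [630.2 319.2] [140.9  52.2] 4.2
side fix34-46 1441 mean [586.7   7.5  40.3] rect [593.2 -11.1] [245. 135.] 72.0
side relay 131 mean [612.3  55.9  88.1] rect [612.3  54.3] [46.8 37.8] 74.4
side rim 130 mean [574.1 -67.9  84.2] rect [574.2 -68.5] [54.7 54.2] 13.4
side park 174 mean [540.4 300.7  18.5] rect [531.2 289.8] [131.5  47.1] 46.9
side grip 139 mean [551.5 303.7  74.3] rect [530.6 290.3] [135.1  21.6] 31.6
side flange 174 mean [529.4 300.2  46.4] rect [530.  289.9] [ 79.2 119.6] 90.0
side tallpot 530 mean [635.1 326.4  59.6] rect [630.  325.4] [ 54.8 139.7] 89.2
```

View pics/crop.png

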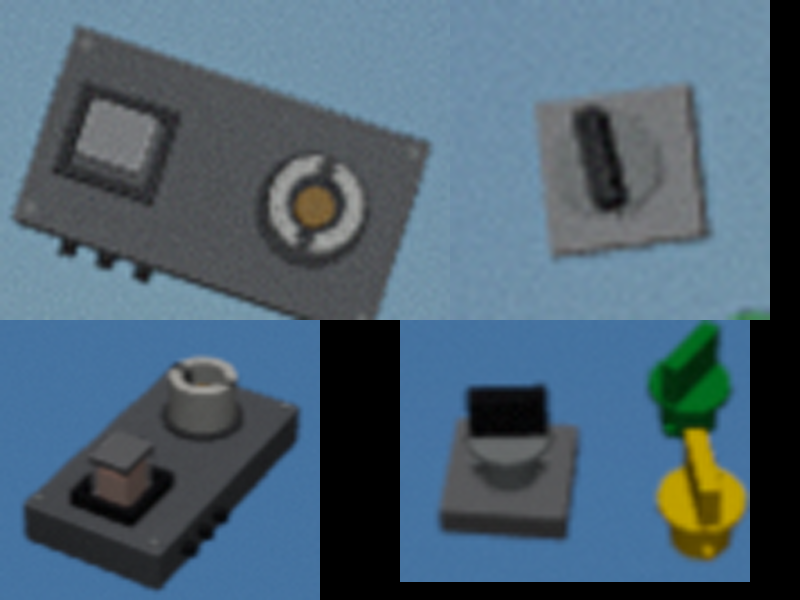

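The crop shows the black-gripped steel plug standing in its block (crop 600,160), with the green and yellow ones outside it. The relay is proud and the socket slots lie along the fixture's x. Next I refine the plug and socket positions while the arm goes to the relay.

Emit:
arm_command(
  deltas=[
    {"dx":0.447,"dy":0.682,"dz":0,"yaw":88,"jaw":0},
    {"dx":0.447,"dy":0.682,"dz":0,"yaw":88,"jaw":0},
    {"dx":0.447,"dy":0.682,"dz":0,"yaw":88,"jaw":0},
    {"dx":0.447,"dy":0.682,"dz":0,"yaw":88,"jaw":0},
    {"dx":0.447,"dy":0.682,"dz":0,"yaw":88,"jaw":0},
    {"dx":0.447,"dy":0.682,"dz":0,"yaw":88,"jaw":0},
    {"dx":0.447,"dy":0.682,"dz":0,"yaw":88,"jaw":0},
    {"dx":0.447,"dy":0.682,"dz":0,"yaw":88,"jaw":0},
    {"dx":0.447,"dy":0.682,"dz":0,"yaw":88,"jaw":0},
    {"dx":0.447,"dy":0.682,"dz":0,"yaw":88,"jaw":0},
    {"dx":0.447,"dy":0.682,"dz":0,"yaw":88,"jaw":0},
    {"dx":0.447,"dy":0.682,"dz":0,"yaw":88,"jaw":0},
    {"dx":0.447,"dy":0.682,"dz":0,"yaw":88,"jaw":0},
    {"dx":0.447,"dy":0.682,"dz":0,"yaw":88,"jaw":0},
    {"dx":0.447,"dy":0.682,"dz":0,"yaw":88,"jaw":0},
    {"dx":0.447,"dy":0.682,"dz":0,"yaw":88,"jaw":0},
    {"dx":0.447,"dy":0.682,"dz":-0.05,"yaw":88,"jaw":0},
    {"dx":0.447,"dy":0.682,"dz":-0.091,"yaw":88,"jaw":0},
    {"dx":0.447,"dy":0.682,"dz":-0.111,"yaw":88,"jaw":0},
  ],
)

```text
clock: 2.0
eef_pos: [610.1, 54.0, 115.9]
tool_rot: [-3.135, -0.001, 1.796]
force: [-0.1, -0.8, 0.3]
width: 0.0
gripper_force: 0.0
```

Run:
```python
from h import *
for n in("top","side"):
    d=np.load(n+"0.npy"); im=np.load(n+"0i.npy"); P=points(n,d); x,y,z=np.moveaxis(P,-1,0)
    g=cv2.cvtColor(im,cv2.COLOR_RGB2GRAY)
    near=np.hypot(x-550,y-299)<45
    # grip: dark pixels
    m=near&(g<50)&(z>69)&(z<82)
    q=P[m]; ok=np.hypot(*(q[:,:2]-np.median(q[:,:2],0)).T)<30; q=q[ok]
    r=cv2.minAreaRect(q[:,:2].astype(np.float32)); w,v=np.linalg.eigh(np.cov(q[:,:2].T))
    print(n,"grip",len(q),q.mean(0).round(1),np.round(r[0],1),np.round(r[1],1),"yaw",np.degrees(np.arctan(v[1,1]/v[0,1])).round(1))
    # socket rim outer: bright, ray-cast onto z=85
    m=((np.hypot(x-574,y+70)<36)&(z>80)&(z<90)&(g>110)).astype(np.uint8)
    c=max(cv2.findContours(m,0,cv2.CHAIN_APPROX_NONE)[0],key=len).reshape(-1,2)
    R=ray(n,c,85)[:,:2]; h=cv2.convexHull(R.astype(np.float32)).reshape(-1,2)
    A=np.c_[2*h,np.ones(len(h))]; s=np.linalg.lstsq(A,(h**2).sum(1),rcond=None)[0]
    print(n,"rim",m.sum(),s[:2].round(1),"r",np.sqrt(s[2]+s[0]**2+s[1]**2).round(1), "enc",cv2.minEnclosingCircle(h))
    m=near&(z>42)&(z<52)&(g>70); print(n,"flange",m.sum(),P[m].mean(0).round(1),[np.round(k,1) for k in cv2.minEnclosingCircle(P[m][:,:2].astype(np.float32))])
    m=(np.hypot(x-550,y-299)<52)&(z>14)&(z<22)&(abs(cv2.cvtColor(im,cv2.COLOR_RGB2HSV)[...,1].astype(int))<80)
    print(n,"park",m.sum(),[np.round(k,1) for k in cv2.minAreaRect(P[m][:,:2].astype(np.float32))])
```

```text
top grip 49 [566.5 310.   75.5] [566.3 309.9] [40.4  9.4] yaw 16.6
top rim 133 [572.7 -72.3] r 26.5 enc ((570.798095703125, -79.58134460449219), 26.973026275634766)
top flange 109 [566.3 309.1  47.3] [array([567.3, 311.8]), np.float64(23.8)]
top park 227 [array([566. , 310.9]), array([66.6, 70.1]), np.float64(8.4)]
side grip 83 [568.6 316.5  75.5] [568.6 316.6] [39.1 13. ] yaw 18.0
side rim 82 [577.1 -65.5] r 24.4 enc ((578.8680419921875, -60.40098571777344), 26.36211585998535)
side flange 82 [565.1 325.9  47.2] [array([566.3, 319.9]), np.float64(19.4)]
side park 271 [array([566.2, 315.8]), array([64.2, 71.6]), np.float64(14.4)]
```

Emit:
arm_command(
  deltas=[
    {"dz":-0.014,"jaw":0},
    {"dz":-0.024,"jaw":0},
    {"dz":-0.029,"jaw":0},
    {"dz":-0.033,"jaw":0},
    {"dz":-0.036,"jaw":0},
    {"dz":-0.039,"jaw":0},
    {"dz":-0.039,"jaw":0},
  ],
)

```text
invalid input at $.deltas[0]: expected keys dx, dy, dz, yaw, jaw
```

Run:
```python
from h import *
# rerun plug measure with corrected centre
for n in("top","side"):
    d=np.load(n+"0.npy"); im=np.load(n+"0i.npy"); P=points(n,d); x,y,z=np.moveaxis(P,-1,0)
    g=cv2.cvtColor(im,cv2.COLOR_RGB2GRAY); S=cv2.cvtColor(im,cv2.COLOR_RGB2HSV)[...,1]
    near=np.hypot(x-567,y-312)<60
    for l,m in(("top",near&(g<60)&(z>74)&(z<80)),("grip",near&(g<60)&(z>60)&(z<82)),("flange",near&(z>43)&(z<51)&(S<90)),("park",near&(z>15)&(z<21)&(S<100))):
        q=P[m]
        if len(q)<5: continue
        r=cv2.minAreaRect(q[:,:2].astype(np.float32)); print(n,l,len(q),q.mean(0).round(1),[np.round(k,1) for k in r],np.round(cv2.minEnclosingCircle(q[:,:2].astype(np.float32))[1],1), np.percentile(q[:,:2],[0,2,98,100],axis=0).round(0).tolist())
```

```text
top top 36 [566.5 310.8  76.6] [array([566., 310.]), array([38.1,  9.8]), np.float64(15.4)] 19.1 [[547.0, 303.0], [547.0, 303.0], [584.0, 318.0], [584.0, 318.0]]
top grip 65 [566.3 309.8  74.1] [array([566.6, 310.7]), array([42. , 10.9]), np.float64(16.2)] 21.2 [[546.0, 301.0], [547.0, 302.0], [587.0, 318.0], [587.0, 318.0]]
top flange 91 [566.3 308.8  47.4] [array([565.6, 309.7]), array([41.5, 45.5]), np.float64(36.1)] 23.8 [[544.0, 289.0], [544.0, 289.0], [587.0, 335.0], [590.0, 335.0]]
top park 232 [566.7 307.1  17.9] [array([568. , 311.2]), array([69.9, 70.2]), np.float64(9.0)] 46.3 [[529.0, 272.0], [533.0, 276.0], [602.0, 347.0], [606.0, 350.0]]
side top 73 [570.1 315.   76.9] [array([570.5, 314.5]), array([40.3, 14.4]), np.float64(12.2)] 20.9 [[550.0, 303.0], [551.0, 306.0], [589.0, 324.0], [590.0, 325.0]]
side grip 145 [569.6 316.7  72.3] [array([570.7, 314.9]), array([40.7, 14.7]), np.float64(14.3)] 20.9 [[550.0, 303.0], [551.0, 307.0], [589.0, 324.0], [590.0, 325.0]]
side flange 120 [567.7 324.9  47.3] [array([568. , 325.2]), array([46., 26.]), np.float64(18.6)] 23.2 [[548.0, 306.0], [549.0, 312.0], [590.0, 337.0], [593.0, 338.0]]
side park 357 [565.6 324.1  18.3] [array([570.1, 314.1]), array([70.8, 73.5]), np.float64(7.2)] 47.9 [[532.0, 274.0], [534.0, 280.0], [606.0, 350.0], [608.0, 354.0]]
```

Emit:
arm_command(
  deltas=[
    {"dx":0,"dy":0,"dz":-0.014,"yaw":0,"jaw":0},
    {"dx":0,"dy":0,"dz":-0.024,"yaw":0,"jaw":0},
    {"dx":0,"dy":0,"dz":-0.029,"yaw":0,"jaw":0},
    {"dx":0,"dy":0,"dz":-0.033,"yaw":0,"jaw":0},
    {"dx":0,"dy":0,"dz":-0.036,"yaw":0,"jaw":0},
    {"dx":0,"dy":0,"dz":-0.039,"yaw":0,"jaw":0},
    {"dx":0,"dy":0,"dz":-0.04,"yaw":0,"jaw":0},
  ],
)

```text
clock: 2.7
eef_pos: [613.5, 53.4, 81.6]
tool_rot: [3.14, 0.0, 1.793]
force: [-1.6, -0.5, 5.1]
width: 0.2
gripper_force: 2.6
```

Emit:
arm_command(
  deltas=[
    {"dx":0,"dy":0,"dz":-0.001,"yaw":0,"jaw":0},
    {"dx":0,"dy":0,"dz":-0.002,"yaw":0,"jaw":0},
    {"dx":0,"dy":0,"dz":-0.003,"yaw":0,"jaw":0},
    {"dx":0,"dy":0,"dz":-0.004,"yaw":0,"jaw":0},
    {"dx":0,"dy":0,"dz":-0.004,"yaw":0,"jaw":0},
  ],
)

```text
clock: 3.2
eef_pos: [613.6, 53.5, 80.0]
tool_rot: [3.139, 0.001, 1.793]
force: [-5.8, -1.2, 21.0]
width: -0.2
gripper_force: 10.4
```

Emit:
arm_command(
  deltas=[
    {"dx":0,"dy":0,"dz":0.05,"yaw":0,"jaw":0},
    {"dx":-0.01,"dy":0.03,"dz":0.09,"yaw":8,"jaw":1},
    {"dx":-0.045,"dy":0.259,"dz":0.094,"yaw":93,"jaw":1},
    {"dx":-0.045,"dy":0.259,"dz":0.094,"yaw":93,"jaw":1},
    {"dx":-0.045,"dy":0.259,"dz":0.094,"yaw":93,"jaw":1},
    {"dx":-0.045,"dy":0.259,"dz":0.094,"yaw":93,"jaw":1},
    {"dx":-0.045,"dy":0.259,"dz":0.094,"yaw":93,"jaw":1},
    {"dx":-0.045,"dy":0.259,"dz":0.094,"yaw":93,"jaw":1},
    {"dx":-0.045,"dy":0.259,"dz":0.094,"yaw":93,"jaw":1},
    {"dx":-0.045,"dy":0.259,"dz":0.094,"yaw":93,"jaw":1},
    {"dx":-0.045,"dy":0.259,"dz":0.094,"yaw":93,"jaw":1},
    {"dx":-0.045,"dy":0.259,"dz":0.094,"yaw":93,"jaw":1},
    {"dx":-0.045,"dy":0.259,"dz":0.094,"yaw":93,"jaw":1},
    {"dx":-0.045,"dy":0.259,"dz":0.094,"yaw":93,"jaw":1},
    {"dx":-0.045,"dy":0.259,"dz":0.094,"yaw":93,"jaw":1},
  ],
)

```text
clock: 4.7
eef_pos: [567.9, 312.4, 170.6]
tool_rot: [-3.141, 0.001, -2.869]
force: [-0.1, 0.5, -0.5]
width: 85.5
gripper_force: 0.0
```

Run:
```python
from h import *
print(read_state()["qpos"].round(2),read_state()["eef_pos"].round(1),read_state()["tool_rot"].round(3))
im,d=get_image("side"); im2,d2=get_image("top")
M=np.vstack([cv2.resize(im[150:370,220:440],(400,400)),]); M=np.hstack([M,cv2.resize(im2[180:320,180:320],(400,400))])
cv2.imwrite("pics/hover.png",M[...,::-1])
# relay top height now, and gripper centre / rim from both
for n,I,D in(("side",im,d),("top",im2,d2)):
    P=points(n,D);x,y,z=np.moveaxis(P,-1,0)
    m=(np.hypot(x-613,y-54)<12)&(z>60); print(n,"relay z",np.median(z[m]))
```

```text
[-0.11  0.81 -0.8   1.57  0.64  1.04  0.76] [567.9 312.4 170.6] [-3.141e+00  1.000e-03 -2.869e+00]
side relay z 80.36955456957043
top relay z 79.9739897187751
```

View pics/hover.png

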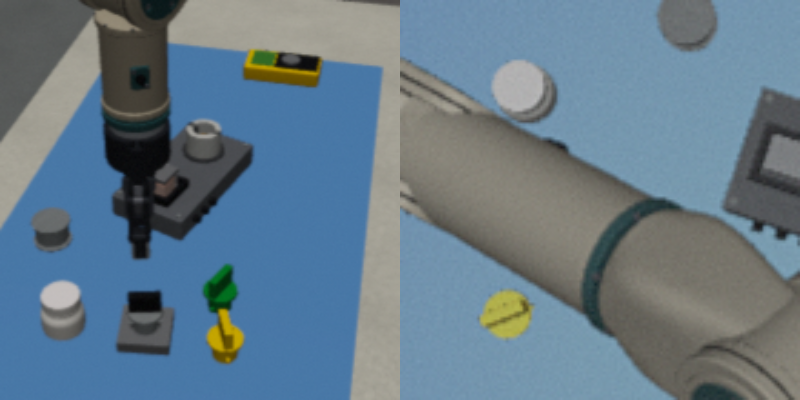

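The side view (crop 140,250) shows the fingers above the black grip (145,300), in line with it. The relay top measures 80 mm, so it is home. Descend and grip.

Emit:
arm_command(
  deltas=[
    {"dx":0,"dy":0,"dz":-0.04,"yaw":0,"jaw":1},
    {"dx":0,"dy":0,"dz":-0.075,"yaw":0,"jaw":1},
    {"dx":0,"dy":0,"dz":-0.1,"yaw":0,"jaw":1},
    {"dx":0,"dy":0,"dz":-0.118,"yaw":0,"jaw":1},
    {"dx":0,"dy":0,"dz":-0.118,"yaw":0,"jaw":0.4},
    {"dx":0,"dy":0,"dz":-0.118,"yaw":0,"jaw":0.2},
    {"dx":0,"dy":0,"dz":-0.118,"yaw":0,"jaw":0},
    {"dx":0,"dy":0,"dz":-0.118,"yaw":0,"jaw":0},
    {"dx":0,"dy":0,"dz":-0.118,"yaw":0,"jaw":0},
    {"dx":0,"dy":0,"dz":-0.118,"yaw":0,"jaw":0},
  ],
)

```text
clock: 5.8
eef_pos: [568.5, 312.9, 53.5]
tool_rot: [3.141, 0.002, -2.867]
force: [1.1, -0.7, 6.0]
width: 10.8
gripper_force: 60.1
```

Emit:
arm_command(
  deltas=[
    {"dx":0,"dy":0,"dz":0.02,"yaw":0,"jaw":0},
    {"dx":0,"dy":0,"dz":0.06,"yaw":0,"jaw":0},
    {"dx":0,"dy":0,"dz":0.11,"yaw":0,"jaw":0},
    {"dx":0.005,"dy":-0.05,"dz":0.12,"yaw":-8,"jaw":0},
    {"dx":0.0055,"dy":-0.1,"dz":0.12,"yaw":-16,"jaw":0},
    {"dx":0.0055,"dy":-0.15,"dz":0.12,"yaw":-24,"jaw":0},
    {"dx":0.0055,"dy":-0.2,"dz":0.12,"yaw":-33,"jaw":0},
    {"dx":0.0055,"dy":-0.25,"dz":0.12,"yaw":-33,"jaw":0},
    {"dx":0.0055,"dy":-0.3,"dz":0.12,"yaw":-33,"jaw":0},
    {"dx":0.0055,"dy":-0.35,"dz":0.12,"yaw":-33,"jaw":0},
    {"dx":0.0055,"dy":-0.3825,"dz":0.12,"yaw":-33,"jaw":0},
    {"dx":0.0055,"dy":-0.3825,"dz":0.11,"yaw":-33,"jaw":0},
    {"dx":0.0055,"dy":-0.3825,"dz":0.1,"yaw":-33,"jaw":0},
    {"dx":0.0055,"dy":-0.3825,"dz":0.1,"yaw":-33,"jaw":0},
    {"dx":0.0055,"dy":-0.3825,"dz":0.1,"yaw":-33,"jaw":0},
  ],
)

```text
clock: 7.3
eef_pos: [573.1, -67.9, 152.1]
tool_rot: [3.141, -0.001, 2.844]
force: [1.1, -0.3, -1.0]
width: 10.6
gripper_force: 59.3
```

Run:
```python
from h import *
print(read_state()["qpos"].round(2),read_state()["eef_pos"].round(1),read_state()["tool_rot"].round(3))
im,d=get_image("side"); im2,d2=get_image("top")
np.save("s1.npy",d);np.save("s1i.npy",im);np.save("t1.npy",d2);np.save("t1i.npy",im2)
M=np.hstack([cv2.resize(im[150:270,280:400],(400,400),interpolation=cv2.INTER_CUBIC),cv2.resize(im2[200:300,310:410],(400,400),interpolation=cv2.INTER_CUBIC)])
cv2.imwrite("pics/sock.png",M[...,::-1])
```

```text
[ 0.49  0.71 -0.68  1.79  0.58  0.85  0.81] [573.1 -67.9 152.1] [ 3.141e+00 -1.000e-03  2.844e+00]
```

View pics/sock.png

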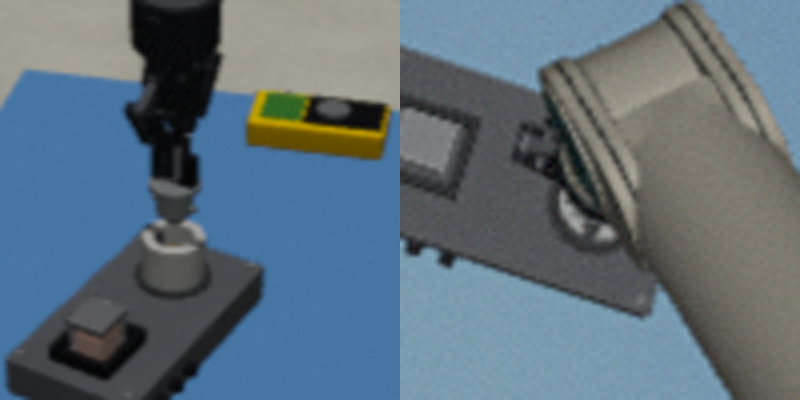

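The side view shows the plug upright in the fingers (crop 175,195), just above the socket rim (175,240). The top view is blocked by the wrist. I measure the offset by fitting circles of known radius to the side depth.

```bash
cat > fit.py <<'E'
from h import *
from scipy.optimize import least_squares
def cyl(P,c0,r,z0,z1,g,gmin,gmax=255):
    x,y,z=np.moveaxis(P,-1,0); m=(np.hypot(x-c0[0],y-c0[1])<r+6)&(z>z0)&(z<z1)&(g>=gmin)&(g<=gmax)
    q=P[m][:,:2]
    f=least_squares(lambda c:np.hypot(*(q-c).T)-r,c0,loss="soft_l1",f_scale=1.0)
    return f.x.round(2),len(q),np.abs(np.hypot(*(q-f.x).T)-r).mean().round(2)
E
python3 - <<'E'
from fit import *
im=np.load("s1i.npy");d=np.load("s1.npy");g=cv2.cvtColor(im,cv2.COLOR_RGB2GRAY);P=points("side",d)
o=152.1-47.5
print("socket out",cyl(P,[574,-69],29,50,82,g,90)); print("socket lo",cyl(P,[574,-69],29,50,65,g,90),cyl(P,[574,-69],29,65,82,g,90))
print("barrel",cyl(P,[573,-68],17,o+12,o+34,g,60)); print("flange",cyl(P,[573,-68],24,o+37,o+40,g,60))
im0=np.load("side0i.npy");P0=points("side",np.load("side0.npy"));g0=cv2.cvtColor(im0,cv2.COLOR_RGB2GRAY)
print("socket out before",cyl(P0,[574,-69],29,50,82,g0,90))
# silhouettes: per-row column midpoints
S=cv2.cvtColor(im,cv2.COLOR_RGB2HSV)[...,1]
x,y,z=np.moveaxis(P,-1,0)
m=(np.hypot(x-574,y+69)<40)&(z>50)&(g>60)
for v in range(203,238):
    u=np.where(m[v])[0]
    if len(u): print(v,u.min(),u.max(),(u.min()+u.max())/2,z[v,u].mean().round(0),end=" | ")
E
```

```text
socket out (array([574.05, -70.72]), 26, np.float64(3.47))
socket lo (array([575.69, -68.43]), 8, np.float64(2.08)) (array([579.82, -74.74]), 18, np.float64(2.91))
barrel (array([573.89, -67.27]), 16, np.float64(1.55))
flange (array([574.23, -68.97]), 20, np.float64(3.33))
socket out before (array([572.89, -65.63]), 25, np.float64(4.15))
203 325 340 332.5 145.0 | 204 325 340 332.5 144.0 | 205 325 340 332.5 147.0 | 206 325 340 332.5 146.0 | 207 326 339 332.5 145.0 | 208 326 338 332.0 143.0 | 209 326 338 332.0 137.0 | 210 337 338 337.5 128.0 | 211 337 338 337.5 125.0 | 212 336 339 337.5 125.0 | 213 327 339 333.0 119.0 | 214 337 337 337.0 116.0 | 215 329 336 332.5 116.0 | 216 327 337 332.0 92.0 | 217 324 339 331.5 85.0 | 218 324 340 332.0 83.0 | 219 323 341 332.0 79.0 | 220 323 341 332.0 76.0 | 221 323 341 332.0 74.0 | 222 323 341 332.0 71.0 | 223 323 341 332.0 73.0 | 224 323 341 332.0 84.0 | 225 323 341 332.0 82.0 | 226 323 341 332.0 79.0 | 227 323 341 332.0 76.0 | 228 323 341 332.0 72.0 | 229 323 340 331.5 68.0 | 230 323 340 331.5 65.0 | 231 324 340 332.0 61.0 | 232 324 340 332.0 58.0 | 233 325 339 332.0 56.0 | 234 327 337 332.0 53.0 | 235 330 333 331.5 50.0 |
```

Run:
```python
from fit import *
ax=np.array([-0.9697,-0.2443])
def lat(uv,z,n="side"): return ray(n,[uv],z)[0]
# subpixel silhouettes by gradient on saturation/grey, upsampled rows
im=np.load("s1i.npy").astype(float); im0=np.load("side0i.npy").astype(float)
def edges(I,v,a,b):
    r=cv2.GaussianBlur(I,(0,0),0.7)[v,:,:]; gr=np.linalg.norm(np.gradient(r,axis=0),axis=1)
    def pk(lo,hi):
        w=gr[lo:hi]; k=w.argmax()+lo; y0,y1,y2=gr[k-1:k+2]; return k+0.5*(y0-y2)/(y0-2*y1+y2)
    return pk(a-3,a+4),pk(b-3,b+4)
fl=[np.mean(edges(im,v,325,340)) for v in range(204,207)]; print("flange mids",np.round(fl,2))
so=[np.mean(edges(im,v,323,341)) for v in range(221,229)]; print("socket mids",np.round(so,2))
# silhouette midpoints lie on the axis: take the axis point at matching row
for nm,u,v,z in(("flange",np.mean(fl),205,143.),("socket",np.mean(so),224.5,70.)):
    # row of axis point at height z: iterate using approx centre
    p=lat((u,v),z); print(nm,u,"lateral",(p[:2]@ax/np.linalg.norm(ax)).round(2))
p=camera_params("side");T=np.array(p["extrinsics"])
R=T[:3,:3].T
for z in(143,70):
    c=R@(np.array([573.8,-69.5,z])-T[:3,3]); print(z,"proj",(456.436*c[0]/c[2]*(1+p["k1"]*((c[0]/c[2])**2+(c[1]/c[2])**2))+316.0).round(2),"mm/px",(c[2]/456.4).round(2))
# top view rim, first picture: ring centroid by moments incl. hole via hull
im=np.load("top0i.npy");g=cv2.cvtColor(im,cv2.COLOR_RGB2GRAY)
m=np.zeros_like(g); m[232:268,342:380]=(g[232:268,342:380]>135)*255
c=np.vstack(cv2.findContours(m,cv2.RETR_EXTERNAL,cv2.CHAIN_APPROX_NONE)[0]); (e,ax2,an)=cv2.fitEllipse(cv2.convexHull(c)); print("rim ellipse",e,ax2,ray("top",[e],85)[0].round(1))
b=np.zeros_like(g); hsv=cv2.cvtColor(im,cv2.COLOR_RGB2HSV); b[232:268,342:380]=((hsv[...,0]<25)&(hsv[...,1]>100))[232:268,342:380]
M=cv2.moments(b,True); e=(M["m10"]/M["m00"],M["m01"]/M["m00"]); print("plunger",e,ray("top",[e],66)[0].round(1))
# dark grip in top view
b=np.zeros_like(g); b[236:262,212:236]=(g[236:262,212:236]<55); M=cv2.moments(b,True); e=(M["m10"]/M["m00"],M["m01"]/M["m00"]); print("grip",e,M["m00"],ray("top",[e],72)[0].round(1))
```

```text
flange mids [331.71 331.58 331.7 ]
socket mids [331.96 333.8  332.44 331.21 331.37 325.45 331.23 331.41]
flange 331.6631593284662 lateral -541.91
socket 331.1080437099682 lateral -542.65
143 proj 332.46 mm/px 2.95
70 proj 332.17 mm/px 3.05
rim ellipse (389.75750732421875, 249.56564331054688) (36.651573181152344, 79.02259063720703) [ 573.4 -155.    85. ]
plunger (359.3709677419355, 249.96774193548387) [572.6 -72.2  66. ]
grip (223.31645569620252, 249.67088607594937) 79.0 [565.4 308.9  72. ]
```

Emit:
arm_command(
  deltas=[
    {"dx":0,"dy":-0.0012,"dz":-0.005,"yaw":0,"jaw":0},
    {"dx":0,"dy":-0.0012,"dz":-0.012,"yaw":0,"jaw":0},
    {"dx":0,"dy":-0.0012,"dz":-0.018,"yaw":0,"jaw":0},
    {"dx":0,"dy":-0.0012,"dz":-0.023,"yaw":0,"jaw":0},
    {"dx":0,"dy":-0.0012,"dz":-0.027,"yaw":0,"jaw":0},
    {"dx":0,"dy":-0.0012,"dz":-0.031,"yaw":0,"jaw":0},
    {"dx":0,"dy":-0.0012,"dz":-0.031,"yaw":0,"jaw":0},
  ],
)

```text
clock: 8.1
eef_pos: [572.9, -71.2, 120.7]
tool_rot: [-3.141, -0.001, 2.841]
force: [-0.5, -0.3, -0.9]
width: 11.2
gripper_force: 59.3
```

```bash
python3 -c "
from h import *
s=read_state();print({k:s[k].round(3) for k in('eef_pos','force','torque','tool_rot')})"
```

```text
{'eef_pos': array([572.884, -71.249, 120.701]), 'force': array([-0.47 , -0.292, -0.94 ]), 'torque': array([ 0.025,  0.066, -0.038]), 'tool_rot': array([-3.141e+00, -1.000e-03,  2.841e+00])}
```

Emit:
arm_command(
  deltas=[
    {"dx":0,"dy":0,"dz":-0.002,"yaw":0,"jaw":0},
    {"dx":0,"dy":0,"dz":-0.004,"yaw":0,"jaw":0},
    {"dx":0,"dy":0,"dz":-0.006,"yaw":0,"jaw":0},
    {"dx":0,"dy":0,"dz":-0.006,"yaw":0,"jaw":0},
  ],
)

```text
clock: 8.5
eef_pos: [573.1, -71.3, 115.1]
tool_rot: [-3.141, -0.0, 2.841]
force: [-1.2, -0.1, -2.6]
width: 10.8
gripper_force: 59.3
```

```bash
python3 -c "
from h import *
s=read_state();print({k:s[k].round(3) for k in('eef_pos','force','torque','tool_rot')})"
```

```text
{'eef_pos': array([573.084, -71.295, 115.088]), 'force': array([-1.186, -0.09 , -2.577]), 'torque': array([ 0.017, -0.067, -0.019]), 'tool_rot': array([-3.141, -0.   ,  2.841])}
```

Emit:
arm_command(
  deltas=[
    {"dx":0,"dy":0,"dz":-0.003,"yaw":0,"jaw":0},
    {"dx":0,"dy":0,"dz":-0.006,"yaw":0,"jaw":0},
    {"dx":0,"dy":0,"dz":-0.008,"yaw":0,"jaw":0},
    {"dx":0,"dy":0,"dz":-0.009,"yaw":0,"jaw":0},
  ],
)

```text
clock: 8.9
eef_pos: [573.6, -71.2, 106.8]
tool_rot: [-3.142, 0.001, 2.841]
force: [-1.0, -0.7, 5.9]
width: 11.0
gripper_force: 60.4
```

```bash
python3 -c "
from h import *
s=read_state();print({k:s[k].round(3) for k in('eef_pos','force','torque','tool_rot')})"
```

```text
{'eef_pos': array([573.637, -71.203, 106.786]), 'force': array([-1.037, -0.67 ,  5.886]), 'torque': array([-0.031,  0.374,  0.036]), 'tool_rot': array([-3.142e+00,  1.000e-03,  2.841e+00])}
```

Emit:
arm_command(
  deltas=[
    {"dx":0,"dy":0,"dz":-0.003,"yaw":0,"jaw":0},
    {"dx":0,"dy":0,"dz":-0.006,"yaw":0,"jaw":0},
    {"dx":0,"dy":0,"dz":-0.008,"yaw":0,"jaw":0},
    {"dx":0,"dy":0,"dz":-0.009,"yaw":0,"jaw":0},
    {"dx":0,"dy":0,"dz":-0.009,"yaw":0,"jaw":0},
  ],
)

```text
clock: 9.4
eef_pos: [573.8, -71.1, 99.4]
tool_rot: [-3.141, 0.002, 2.841]
force: [-4.5, -0.8, 17.2]
width: 10.8
gripper_force: 62.2
```

```bash
python3 -c "
from h import *
s=read_state();print({k:s[k].round(3) for k in('eef_pos','force','torque','tool_rot')})"
```

```text
{'eef_pos': array([573.818, -71.143,  99.42 ]), 'force': array([-4.525, -0.753, 17.193]), 'torque': array([-0.104,  1.132,  0.019]), 'tool_rot': array([-3.141e+00,  2.000e-03,  2.841e+00])}
```

Emit:
arm_command(
  deltas=[
    {"dx":0,"dy":0,"dz":-0.001,"yaw":0,"jaw":0},
    {"dx":0,"dy":0,"dz":-0.001,"yaw":-5,"jaw":0},
    {"dx":0,"dy":0,"dz":-0.001,"yaw":-10,"jaw":0},
    {"dx":0,"dy":0,"dz":-0.001,"yaw":-15,"jaw":0},
    {"dx":0,"dy":0,"dz":-0.001,"yaw":-20,"jaw":0},
    {"dx":0,"dy":0,"dz":-0.001,"yaw":-25,"jaw":0},
    {"dx":0,"dy":0,"dz":-0.001,"yaw":-30,"jaw":0},
    {"dx":0,"dy":0,"dz":-0.001,"yaw":-30,"jaw":0},
  ],
)

```text
clock: 10.2
eef_pos: [574.7, -71.7, 99.4]
tool_rot: [3.141, 0.004, 2.316]
force: [-5.0, -1.8, 22.3]
width: 10.9
gripper_force: 62.8
```

```bash
python3 -c "
from h import *
s=read_state();print({k:s[k].round(3) for k in('eef_pos','force','torque','tool_rot')})"
```

```text
{'eef_pos': array([574.727, -71.681,  99.384]), 'force': array([-5.006, -1.836, 22.304]), 'torque': array([-0.326,  1.109,  0.096]), 'tool_rot': array([3.141, 0.004, 2.316])}
```

Emit:
arm_command(
  deltas=[
    {"dx":0,"dy":0,"dz":0,"yaw":-6,"jaw":0},
    {"dx":0,"dy":0,"dz":0,"yaw":-12,"jaw":0},
    {"dx":0,"dy":0,"dz":0,"yaw":-18,"jaw":0},
    {"dx":0,"dy":0,"dz":0,"yaw":-24,"jaw":0},
    {"dx":0,"dy":0,"dz":0,"yaw":-30,"jaw":0},
    {"dx":0,"dy":0,"dz":0,"yaw":-36,"jaw":0},
    {"dx":0,"dy":0,"dz":0,"yaw":-42,"jaw":0},
    {"dx":0,"dy":0,"dz":0,"yaw":-47,"jaw":0},
    {"dx":0,"dy":0,"dz":0,"yaw":-47,"jaw":0},
  ],
)

```text
clock: 11.1
eef_pos: [573.5, -72.3, 99.4]
tool_rot: [3.14, 0.003, 1.496]
force: [-5.7, -1.9, 25.7]
width: 11.0
gripper_force: 63.1
```

```bash
python3 -c "
from h import *
s=read_state();print({k:s[k].round(3) for k in('eef_pos','force','torque','tool_rot','qpos')})"
```

```text
{'eef_pos': array([573.544, -72.254,  99.364]), 'force': array([-5.708, -1.913, 25.681]), 'torque': array([-0.489,  1.62 ,  0.196]), 'tool_rot': array([3.140e+00, 3.000e-03, 1.496e+00]), 'qpos': array([ 0.24 ,  0.711, -0.259,  1.834,  0.292,  0.633, -0.271])}
```

Emit:
arm_command(
  deltas=[
    {"dx":0,"dy":0,"dz":0,"yaw":-3,"jaw":0},
    {"dx":0,"dy":0,"dz":0,"yaw":-5,"jaw":0},
    {"dx":0,"dy":0,"dz":0,"yaw":-6,"jaw":0},
    {"dx":0,"dy":0,"dz":0,"yaw":-6,"jaw":0},
  ],
)

```text
clock: 11.5
eef_pos: [573.4, -72.3, 99.3]
tool_rot: [3.14, 0.002, 1.392]
force: [-6.1, -2.1, 24.5]
width: 10.9
gripper_force: 63.2
```

```bash
python3 -c "
from h import *
s=read_state();print({k:s[k].round(3) for k in('eef_pos','force','torque','tool_rot')})"
```

```text
{'eef_pos': array([573.448, -72.269,  99.346]), 'force': array([-6.077, -2.065, 24.465]), 'torque': array([-0.402,  1.607,  0.293]), 'tool_rot': array([3.140e+00, 2.000e-03, 1.392e+00])}
```

Emit:
arm_command(
  deltas=[
    {"dx":0,"dy":0,"dz":0,"yaw":-2,"jaw":0},
    {"dx":0,"dy":0,"dz":0,"yaw":-4,"jaw":0},
    {"dx":0,"dy":0,"dz":0,"yaw":-4,"jaw":0},
  ],
)

```text
clock: 11.8
eef_pos: [573.3, -72.2, 99.4]
tool_rot: [3.14, 0.002, 1.324]
force: [-6.0, -2.0, 25.9]
width: 10.8
gripper_force: 63.5
```

Run:
```python
from h import *
s=read_state();print({k:s[k].round(3) for k in('eef_pos','force','torque','tool_rot')})
im,d=get_image("side"); cv2.imwrite("pics/end.png",cv2.resize(im[130:430,230:450],(560,600)[:2],interpolation=cv2.INTER_CUBIC)[...,::-1])
```

```text
{'eef_pos': array([573.341, -72.208,  99.364]), 'force': array([-6.026, -1.975, 25.893]), 'torque': array([-0.417,  1.671,  0.628]), 'tool_rot': array([3.140e+00, 2.000e-03, 1.324e+00])}
```

View pics/end.png

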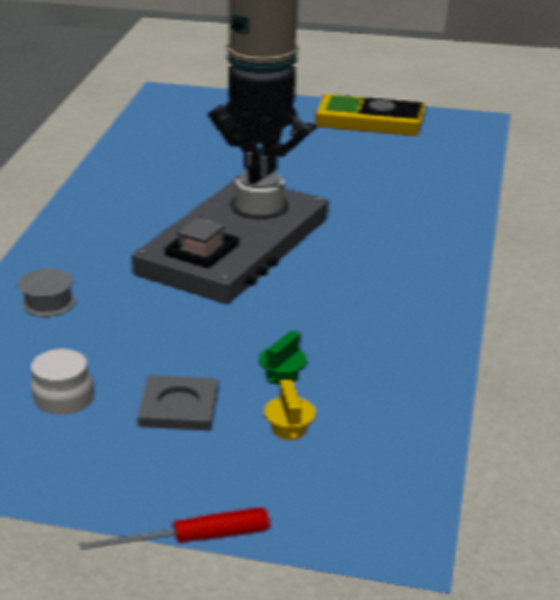

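The torque has risen steeply to 0.63 N m, so the plug is against the twist stop. The picture shows it down in the socket (260,185), the relay home (200,235) and the bystanders untouched. Handing in.

```bash
python3 -c "
from cell import *
print(finish_job())"
```

```text
the job is handed in; nothing more can be done
None
```

Job handed in at about 12 s: the relay is pressed home (top at 80 mm), and the plug is in the socket, still gripped, pushed to the bottom and twisted clockwise to its stop, with nothing else visibly disturbed.

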